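# Wind the date-coder head down to a candle

### The job

The print head of the date-coder stand is too high for the lidded candle under it. Fit the loose crank right down onto the square end of the screw spindle on top of the stand, and wind it round anticlockwise (seen from above) until the underside of the print head is about 5 mm above the candle's lid, without pressing the head on the lid or shifting the candle. Leave the crank on the spindle, and do not disturb the glasses, the jug and the pile of lids that stand around.

Things in the scene. Friction and masses are not known exactly. Their poses are not given: they have to be found in the camera images.
- spindle_end (a point): Centre of the top of the spindle, an upright square steel shaft, 20 mm across the flats, its top 5 mm tapering to 13 mm. It stands 34 mm out of a round collar 32 mm across, on which the crank's hub comes to rest. z is up along the axis; x and y are square to the flats and turn with it. Nothing else within 130 mm of the axis is higher than the stand's bridge (4 mm below the collar's top).
- stand: The date-coder stand, fixed: aluminium base plate 170 (x) x 200 (y) x 12 mm, two steel columns 46 mm either side in x, joined on top by a bridge 130 x 48 mm whose top is 196 mm above the table; the spindle rises from the bridge's middle. The plate reaches 55 mm to -y and 145 mm to +y. Origin on the table below the spindle's axis, z up.
- crank_hub (a point): Centre of the crank's hub, a block 40 x 40 x 30 mm high (15 mm above its underside) with a 21.6 mm square hole through it along z (up). x and y are square to hub and hole; the arm runs along +x. The crank is a dark steel casting of about 0.4 kg lying on the table handle up, as it is used. Fully down on the spindle this point is on its axis, 19 mm below spindle_end.
- crank_handle (a point): Centre of the crank's handle: an upright round black grip, 24 mm across, 70 mm long (35 mm above and below this point), spinning freely about its own axis, 100 mm along +x from the hub's axis and 39 mm higher than crank_hub. A flat arm 22 mm wide and 18 mm thick joins hub and handle, its underside level with the hub's. z is up.
- spindle (a joint): Angle of the spindle in rad, growing as it turns anticlockwise seen from above. Each full anticlockwise turn lowers the print head 10 mm, clockwise raises it 10 mm; it starts 24 to 33 mm above the lid. It turns a little stiffly (0.12 N m, 1 to 2 N at the crank's handle) and stays where it is left.
- head_face (a point): Centre of the underside of the print head: a steel nose plate 40 x 46 mm under a black box 56 x 70 mm (50 mm high in all), on a grey carriage that runs on the two columns, 98 mm along the stand's +y from the spindle's axis. z is up. It moves straight up and down as the spindle is turned.
- lid_top (a point): Centre of the top of the wooden lid, 74 mm across, of the candle glass that stands on the stand's base plate straight below the print head, beside two low fences. It is 73 mm above the candle's foot, 85 mm above the table. z is up. The candle is loose and must stay where it is.
- glass_a: Bystander, to be left alone: an open candle glass 70 mm across, 65 mm high, with wax in it; origin at the centre of its underside.
- glass_b: Bystander, to be left alone: a second such glass; origin at the centre of its underside.
- jug: Bystander, to be left alone: a steel pouring jug 102 mm across and 140 mm high, its handle towards its +y reaching 90 mm from its axis; origin at the centre of its underside.
- lids: Bystander, to be left alone: a pile of four wooden lids, 74 mm across and 48 mm high; origin at the centre of its underside.
There are look-alikes about, which are no part of the job. Of the things that look like the part that bears crank_hub, the smallest one is meant.

How it is judged:
By the outcome, as a careful person would: the job done as asked, in the order asked, and still so for the second after the job is handed in, with the robot touching nothing.
It also fails if it takes over 72 s, if anything falls off the work surface, if the arm or the gripper's body presses on something with over 40 N, if the wrist force passes 120 N, or if a joint passes its speed limit or range.

### The arm

A 6-joint arm with a two-finger parallel gripper is mounted at the origin on the work surface. World frame = base frame: x ahead of the robot, y to its left, z up, the work surface at z = 0. Lengths are in m, angles in degrees, forces in N, time in s.
With the tool pointing down it reaches from about 0.375 to 0.75 m from the base axis. Payload 9 kg.
Tool frame: the origin (TCP) lies where the fingers leave the gripper's body, on its centre line; the fingertips stand 73 mm ahead of it and the grasp point (between the pads) lies 54 mm ahead of it (robot.tip_reach is the distance from the TCP to the fingertips, in m); z points along the fingers, y is the line along which they close (so a half turn about z gives the same grasp; the last joint's range is limited). The gripper opens to 85 mm and grips with 20 to 120 N. Pads are 22 mm wide; open, the fingers measure 114 mm over their backs; the gripper's body (76 mm by 85 mm) begins 54 mm behind the grasp point. The pads swing forward as they close: fully open they stand 13 mm farther back than shut.
Start: joints at [-79.796, 5.964, 5.575, 89.605, 0, 77.527], TCP at [0.231, -0.554, 0.304] pointing down, gripper open.
Joint ranges: [-171.21, 171.21], [-48.23, 106.86], [-62.78, 66.21], [-105.2, 120.99], [-86.42, 89.51], [-180, 180]. Speed limits (degrees/s): [127.2, 127.2, 147.25, 180, 180, 180].

### API

Orientations are given as [roll, pitch, yaw] about the fixed x, y, z axes, in that order (R = Rz(yaw) Ry(pitch) Rx(roll)).
In Python, from plant import robot gives the robot as it stands. Calls block until the motion is done:
- robot.move_pose(position, orientation): joint-space move of the TCP to a pose.
- robot.line_to(position, vel=0.15, rotation=None, guard=None): straight line of the TCP; rotation=None keeps the orientation; vel is the mean speed in m/s. With guard (N) it stops when the force on the tool has changed by that much, and returns True; else False.
- robot.goto_joints(angles): joint-space move.
- robot.set_gripper(opening): finger opening in m; the grip force is fixed at half the most; returns when the fingers have stopped.
- robot.pause(seconds).
- robot.ik(position, orientation): joint angles nearest the present ones, or None.
- robot.observe(): the state.
- robot.grab_frame(name): name is "scene" or "top"; returns the picture (400x640x3 uint8, blue, green, red); there is no depth.
- robot.get_calibration(name): a dict with "vertical_fov" (degrees; the focal length in pixels is half the picture's height over the tangent of half this angle, whatever the lens; pixels are square), "cx", "cy" (the principal point, pixels), "rvec" (rotation vector, rad) and "tvec" (3), from world to camera coordinates, as OpenCV has them. Camera axes: x right, y down, z forward; pixel columns grow to the right and rows downward; lengths in m; the calibration is good to about 2 mm. A picture is of the moment at which its call begins. get_calibration takes no time and is no camera call.
A pose or a line that the arm cannot do raises robot.IKError and nothing moves.
- robot.job_done(): hands the job in; it is judged then, once.
The state is a dict: "time": time; "q": joint angles; "qvel": joint speeds; "joint_torque": joint torques, N m; "tool_pos": TCP position; "tcp_rot": TCP orientation; "ft_force": force on the tool from outside, world axes, zero at the start; "torque": the same for the moment, N m; "gripper_width": finger opening in m; "gripper_force": force on a finger pad.
Only numpy, scipy, OpenCV 4.12 (cv2) and the standard library are available. Lean on these libraries where they do the work, as an engineer would, in place of code of your own. Each camera call takes 0.05 s, during which the arm holds its last target. There are 200 camera calls.

## Working session

There is one attempt and no reset: what is moved stays moved. The work goes in short steps, each a Python script; the robot and the scene stay as the last script left them, time stands still between calls to the robot, and variables do not carry over. Pictures are saved under pics/ and viewed, at most 10 in all, crops included, and the job is handed in when it is done.

```bash
mkdir -p pics; ls
python3 - <<'E'
from plant import robot
import cv2
for n in("scene","top"):
    cv2.imwrite(f"pics/{n}0.png",robot.grab_frame(n)); print(n,robot.get_calibration(n))
E
```

```text
pics
scene {'vertical_fov': 47.782715898076205, 'cx': 326.11571902095295, 'cy': 200.26445578422286, 'rvec': array([ 1.54693786,  1.91297688, -0.86172679]), 'tvec': array([ 0.13248751, -0.21290063,  1.71091655])}
top {'vertical_fov': 44.74020750075956, 'cx': 327.29769508709114, 'cy': 194.96002900798686, 'rvec': array([ 2.13719353, -2.18485538,  0.10895771]), 'tvec': array([0.00992848, 0.54840742, 1.44822989])}
```

View pics/scene0.png

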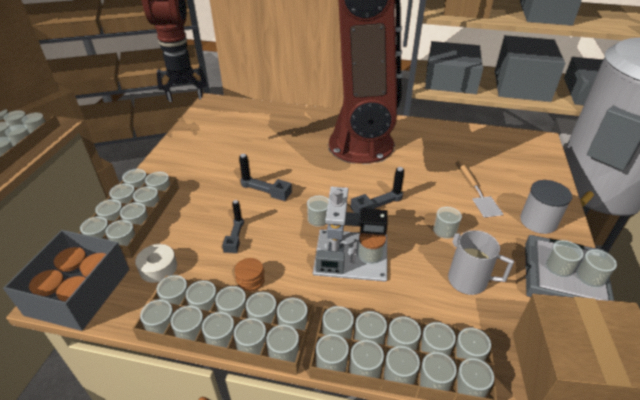

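View pics/top0.png

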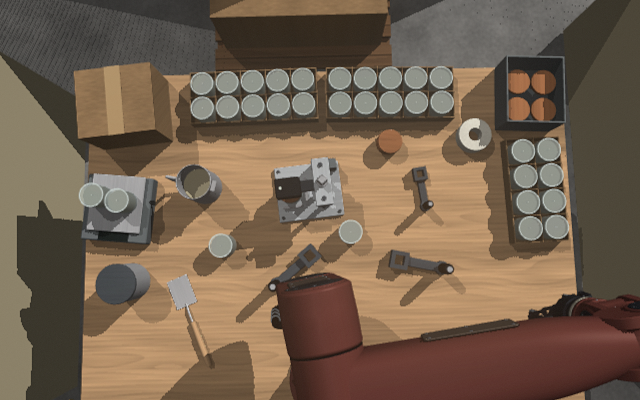

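Crank candidates in the top view are A hub (420,173)/handle (427,205), B hub (399,260)/handle (448,268) and C hub (308,254)/handle (273,286). A looks smallest. Next I'll check their sizes by ray casting and take a close crop.

```bash
cat > h.py <<'E'
import numpy as np, cv2
from plant import robot
def cam(n):
    c=robot.get_calibration(n); R=cv2.Rodrigues(np.array(c["rvec"]))[0]; f=200/np.tan(np.radians(c["vertical_fov"]/2))
    return R,np.array(c["tvec"]),f,c["cx"],c["cy"]
def ray(n,p):
    R,t,f,cx,cy=cam(n); d=R.T@np.array([(p[0]-cx)/f,(p[1]-cy)/f,1]); return -R.T@t,d
def onz(n,p,z):
    o,d=ray(n,p); return o+d*(z-o[2])/d[2]
def proj(n,P):
    R,t,f,cx,cy=cam(n); c=R@np.array(P)+t; return np.array([f*c[0]/c[2]+cx,f*c[1]/c[2]+cy])
def tri(p,q): # scene,top
    (a,u),(b,v)=ray("scene",p),ray("top",q)
    s=np.linalg.lstsq(np.c_[u,-v],b-a,rcond=None)[0]; P,Q=a+s[0]*u,b+s[1]*v
    return (P+Q)/2,np.linalg.norm(P-Q)
E
python3 - <<'E'
from h import *
for n in("scene","top"): print(n,-cam(n)[0].T@cam(n)[1])
for nm,h,g in(("A",(420,173),(427,205)),("B",(399,260),(448,268)),("C",(308,254),(273,286))):
    H=onz("top",h,.03);G=onz("top",g,.089);print(nm,H.round(3),G.round(3),np.linalg.norm((H-G)[:2]))
a=cv2.imread("pics/top0.png")
z=lambda n,x,y,w,h,k:cv2.resize(cv2.imread(f"pics/{n}0.png")[y:y+h,x:x+w],None,fx=k,fy=k,interpolation=cv2.INTER_CUBIC)
A=z("top",265,145,90,80,4.4);B=z("top",390,150,60,80,4.4)
C=z("scene",300,175,100,110,4);D=z("scene",210,190,60,70,4)
w=lambda im,W,Hh:cv2.copyMakeBorder(im,0,Hh-im.shape[0],0,W-im.shape[1],cv2.BORDER_CONSTANT)
cv2.imwrite("pics/c1.png",np.hstack([A,B]))
cv2.imwrite("pics/c2.png",np.hstack([C,w(D,240,440)]))
E
```

```text
scene [1.42819623 0.155102   0.96245205]
top [ 0.38712752 -0.01301644  1.49939386]
A [ 0.609 -0.286  0.03 ] [ 0.506 -0.292  0.089] 0.1035289449513383
B [ 0.348 -0.213  0.03 ] [ 0.324 -0.344  0.089] 0.13352201833070737
C [0.371 0.06  0.03 ] [0.283 0.159 0.089] 0.13252736735623039
```

View pics/c1.png

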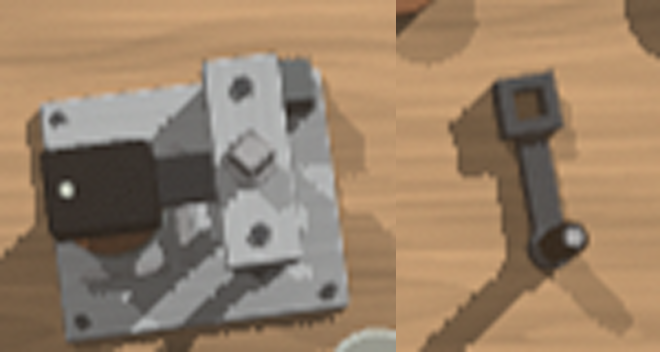

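View pics/c2.png

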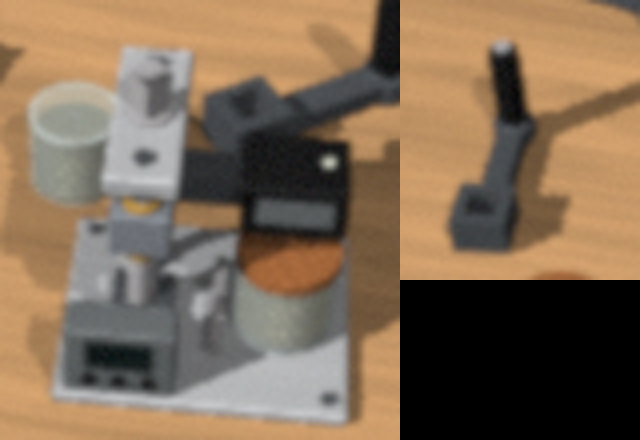

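The choice is A, the only crank with a 0.10 m throw (measured 0.1035; B and C measure 0.133). In the top view its hub is about (420,173) and its handle (427,205). The spindle end is a diamond at about (322,180). Next I'll refine the crank mask, the spindle yaw and the head dot.

Run:
```python
from h import *
T=cv2.imread("pics/top0.png");S=cv2.imread("pics/scene0.png")
hsv=cv2.cvtColor(T,cv2.COLOR_BGR2HSV)
m=((hsv[...,1]<75)&(hsv[...,2]<120)).astype(np.uint8)
k,l,st,c=cv2.connectedComponentsWithStats(m[160:215,400:445])
i=1+np.argmax(st[1:,4]);print(st[i])
mm=(l==i)
for r in mm.astype(int): print(''.join('.#'[v] for v in r))
ys,xs=np.nonzero(mm);ys+=160;xs+=400
# white dot on the head box
for n,I,(x,y) in(("top",T,(280,188)),("scene",S,(382,215))):
    g=I[y-6:y+7,x-6:x+7].min(2).astype(float);w=np.clip(g-90,0,None);yy,xx=np.mgrid[-6:7,-6:7]
    print(n,x+(w*xx).sum()/w.sum(),y+(w*yy).sum()/w.sum(),w.max())
a=cv2.resize(T[166:194,308:336],None,fx=14,fy=14,interpolation=cv2.INTER_CUBIC)
b=cv2.resize(S[180:208,324:352],None,fx=14,fy=14,interpolation=cv2.INTER_CUBIC)
cv2.imwrite("pics/c3.png",np.hstack([a,b]))
```

```text
[ 12   6  21  45 348]
.............................................
.............................................
.............................................
.............................................
.............................................
.............................................
........................#....................
...................#######...................
.............#############...................
............##############...................
............##############...................
............#####......####..................
............#####......####..................
.............####......####..................
.............####......####..................
.............#####......###..................
.............#####....######.................
.............###############.................
..............##############.................
..............############...................
..............##########.....................
...................#.###.....................
..................#######....................
..................##
[... 846 characters left out ...]
.......
.....................####...#...#............
.....................###...##...#............
....................###.....#...#............
....................##......#...#............
....................###.......##.............
....................###......................
.....................###.....................
......................###..##................
.......................#####.................
.............................................
.............................................
.............................................
.............................................
top 279.67380560131795 187.6853377265239 114.0
scene 381.9780487804878 215.05121951219513 80.0
```

View pics/c3.png

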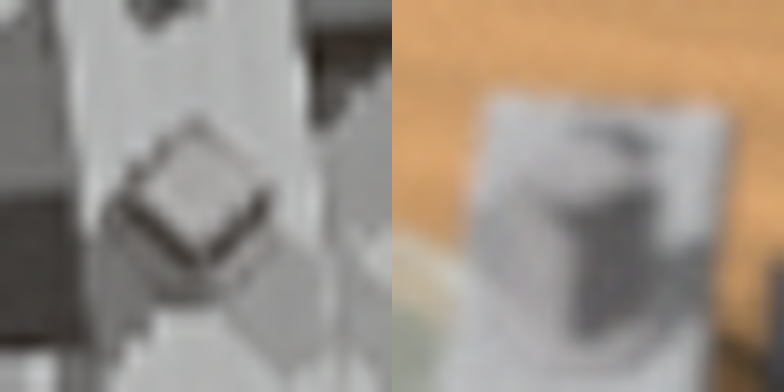

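Run:
```python
from h import *
T=cv2.imread("pics/top0.png")
hsv=cv2.cvtColor(T,cv2.COLOR_BGR2HSV)
m=((hsv[...,1]<75)&(hsv[...,2]<120))
L=[];Rr=[]
for r in range(183,199):
    c=400+np.nonzero(m[r,400:445])[0]; L.append(c.min()-.5);Rr.append(c.max()+.5)
rows=np.arange(183,199)
# right edge belongs to arm top (z=.018), left edge to its foot (z=0)
for e,z,n in((Rr,.018,"R"),(L,.0,"L")):
    s=np.polyfit(rows,e,1);a=onz("top",(np.polyval(s,183),183),z);b=onz("top",(np.polyval(s,198),198),z)
    print(n,a.round(4),b.round(4),np.degrees(np.arctan2(*(b-a)[[1,0]])))
print("hub",onz("top",(420.3,173.5),.03),"handle",onz("top",(430.5,203.9),.089))
print("spindle top",onz("top",(321.46,179.46),.234),"scene",onz("scene",(337.7,191.7),.234),tri((337.7,191.7),(321.46,179.46)))
print("dot",tri((381.978,215.051),(279.674,187.685)))
C=onz("top",(321.46,179.46),.229)
for u in((115,190),(197,120),(272,197),(200,272)):
    p=onz("top",((u[0]+.5)/14-.5+308,(u[1]+.5)/14-.5+166),.229);d=p-C;print("corner",(d*1000).round(1),np.degrees(np.arctan2(d[1],d[0])))
# scene: predicted columns (crop) of shaft edges for yaw of the square
for yw in range(30,70,5):
    o=[]
    for k in range(4):
        a=np.radians(yw+45+90*k);o.append((proj("scene",C+[.01414*np.cos(a),.01414*np.sin(a),-.015])-[324,180])*14+6.5)
    print(yw,np.array(o).round(0).tolist())
o=robot.observe();print(o["tcp_rot"],o["time"],o["gripper_width"])
# stand axis: bridge long edges in top
```

```text
R [ 0.58   -0.3007  0.018 ] [ 0.5336 -0.3072  0.018 ] -172.0544039494895
L [ 0.5829 -0.282   0.    ] [ 0.5359 -0.2874  0.    ] -173.43061880705883
hub [ 0.60793747 -0.2872787   0.03      ] handle [ 0.50909026 -0.30208194  0.089     ]
spindle top [0.56742534 0.01078905 0.234     ] scene [0.57055803 0.01179251 0.234     ] (array([0.56773259, 0.01107432, 0.231568  ]), np.float64(0.0004854214546268015))
dot (array([0.55695145, 0.12815815, 0.16482148]), np.float64(0.0002732739432457969))
corner [ 1.3 15.1  0. ] 85.11903985832267
corner [14.3 -0.7  0. ] -2.718195468028943
corner [ -0.7 -14.5   0. ] -92.85789059448871
corner [-14.7  -0.7   0. ] -177.43664871211362
30 [[263.0, 269.0], [227.0, 201.0], [123.0, 222.0], [159.0, 291.0]]
35 [[266.0, 265.0], [220.0, 199.0], [121.0, 226.0], [165.0, 293.0]]
40 [[268.0, 261.0], [214.0, 198.0], [118.0, 230.0], [172.0, 294.0]]
45 [[270.0, 257.0], [207.0, 196.0], [117.0, 235.0], [178.0, 296.0]]
50 [[270.0, 252.0], [201.0, 196.0], [116.0, 239.0], [185.0, 296.0]]
55 [[271.0, 248.0], [194.0, 195.0], [115.0, 243.0], [192.0, 297.0]]
60 [[271.0, 243.0], [187.0, 195.0], [115.0, 248.0], [199.0, 297.0]]
65 [[270.0, 239.0], [181.0, 196.0], [116.0, 252.0], [206.0, 296.0]]
[-1.79932693e+02 -1.50744272e-02  2.26744023e+01] 0.1 0.08543175819016346
```

```bash
cat >> h.py <<'E'
HUB=np.array([.608,-.2873]);SP=np.array([.568,.0112]);CY=-172.3;SY=-136.;GR=.034
u=lambda a:np.array([np.cos(np.radians(a)),np.sin(np.radians(a))])
E
python3 - <<'E'
from h import *
p=HUB+GR*u(CY)
robot.move_pose([*p,.20],[180,0,CY])
robot.set_gripper(.05)
cv2.imwrite("pics/d0.png",robot.grab_frame("scene"))
print(robot.line_to([*p,.078],vel=.12,guard=15))
robot.set_gripper(.0)
o=robot.observe();print(o["gripper_width"],o["gripper_force"],o["tool_pos"],o["ft_force"])
f0=o["ft_force"]
robot.line_to([*p,.40],vel=.15)
o=robot.observe();print(o["gripper_width"],np.array(o["ft_force"])-f0,o["torque"],o["time"])
im=robot.grab_frame("scene")
cv2.imwrite("pics/d1.png",cv2.resize(im[90:290,130:400],None,fx=2.9,fy=2.9,interpolation=cv2.INTER_CUBIC))
E
```

```text
False
0.020296821365783868 60.68566918373108 [ 0.57476514 -0.29218012  0.07902352] [-0.77714582  0.80509271  4.64258479]
0.02033434249290472 [ 0.85481866 -0.21370935 -8.61182454] [ 0.00867003 -0.03634294 -0.0209695 ] 6.2917
```

View pics/d1.png

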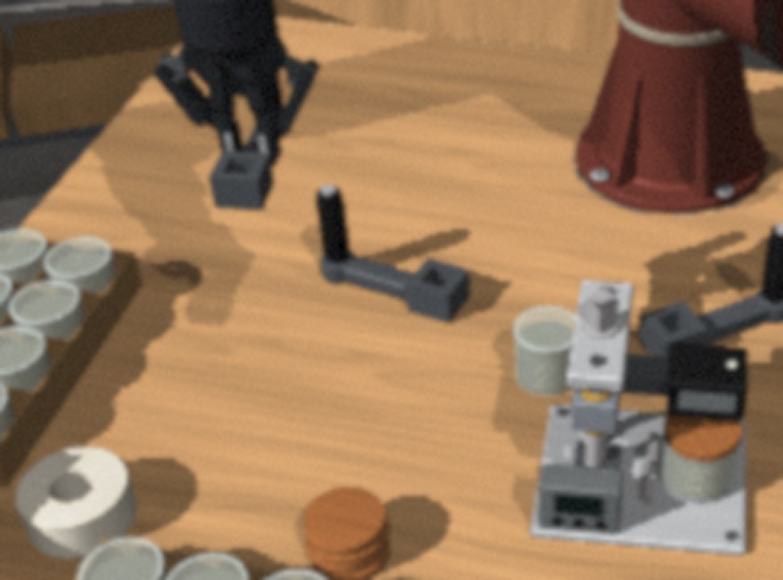

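The crank is lifted and level, with its hub top at about (240,165) in the crop. I'll check the hub's reach from this picture against the estimate.

Run:
```python
from h import *
H=HUB.copy(); c=np.array([*H,.351])
ux=np.array([*u(CY),0]);uy=np.array([*u(CY+90),0])
g=lambda P:((proj("scene",P)-[130,90]+.5)*2.9-.5).round(1)
for n,a,b,z in(("front-1",-.02,-.02,0),("front+1",-.02,.02,0),("back-",.02,-.02,0),("back+",.02,.02,0),("bot-",-.02,-.02,-.03),("bot+",-.02,.02,-.03)): print(n,g(c+ux*a+uy*b+[0,0,z]))
print("10mm along arm =",g(c+ux*.01)-g(c))
im=cv2.imread("pics/d1.png");cv2.imwrite("pics/d2.png",cv2.resize(im[135:220,195:285],None,fx=6,fy=6,interpolation=cv2.INTER_CUBIC))
```

```text
front-1 [258.  179.8]
front+1 [209.3 177.4]
back- [270.1 152.2]
back+ [222.7 149.9]
bot- [263.4 209.9]
bot+ [215.6 207.4]
10mm along arm = [ 3.2 -6.8]
```

View pics/d2.png

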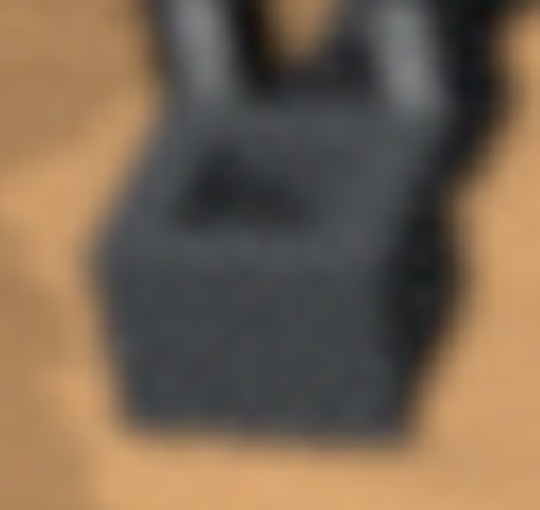

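The prediction agrees with the seen corners to about 2 px of the magnified crop (roughly 1–3 mm), so I'll fit it with a force guard.

Run:
```python
from h import *
p=SP+GR*u(SY)
robot.move_pose([*p,.40],[180,0,SY])
robot.line_to([*p,.328],vel=.12); robot.pause(.2)
f0=np.array(robot.observe()["ft_force"])
hit=robot.line_to([*p,.281],vel=.03,guard=10)
o=robot.observe();print(hit,o["tool_pos"],o["ft_force"]-f0,o["torque"],o["gripper_width"],o["time"])
im=robot.grab_frame("scene")
cv2.imwrite("pics/e1.png",cv2.resize(im[150:290,270:430],None,fx=4,fy=4,interpolation=cv2.INTER_CUBIC))
```

```text
False [ 0.54361121 -0.01243305  0.28120086] [1.22888449 1.720787   0.33011528] [ 0.02802382 -0.04362965 -0.00751212] 0.0203836118279358 10.0917
```

View pics/e1.png

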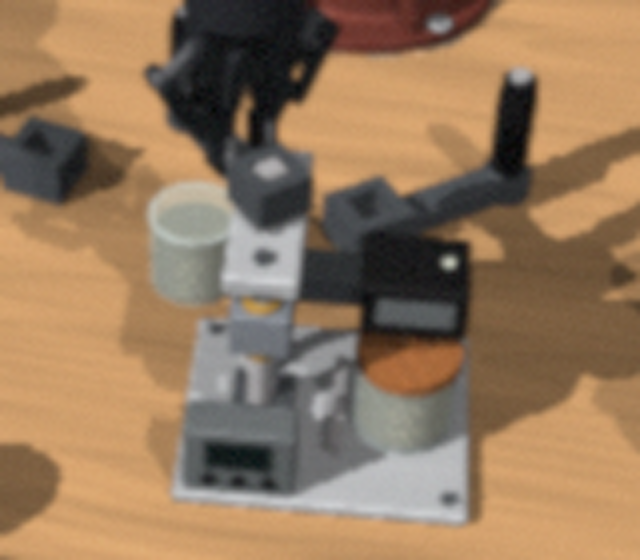

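The hub is around the spindle with the square end showing at (272,168) in the crop. I'll press it down, release, take the handle and wind 1.5 turns while watching the forces.

```bash
cat >> h.py <<'E'
def wind(a0,a1,vel=.12,step=18,lim=40,z=.322):
    n=int(np.ceil(abs(a1-a0)/step)); F=[]
    for a in np.linspace(a0,a1,n+1)[1:]:
        robot.line_to([*(SP+.1004*u(a)),z],vel=vel)
        f=np.array(robot.observe()["ft_force"]); F.append([round(a),*f.round(1)])
        if np.linalg.norm(f-FREF)>lim: print("STOP"); break
    return np.array(F)
FREF=np.zeros(3)
E
python3 - <<'E'
import h
from h import *
p=SP+GR*u(SY)
print(robot.line_to([*p,.270],vel=.03,guard=15),robot.observe()["tool_pos"])
robot.set_gripper(.05)
robot.line_to([*p,.40],vel=.2)
q=SP+.1*u(SY)
robot.line_to([*q,.40],vel=.2)
print(robot.line_to([*q,.322],vel=.12,guard=15))
robot.set_gripper(0)
o=robot.observe();print(o["gripper_width"],o["gripper_force"],o["ft_force"],o["time"])
h.FREF=np.array(o["ft_force"])
F=wind(SY,SY+90);print(F);print(robot.observe()["time"])
if abs(F[-1,0]-(SY+90))<1:
    F=wind(SY+90,SY+540);print(F[::2]);print(robot.observe()["time"])
E
```

```text
True [ 0.54363404 -0.01257989  0.27838167]
False
0.022597503580936144 58.56162965297699 [ 0.42706555 -1.43948523  2.63273977] 13.2
[[-118.     1.8   -0.5    3. ]
 [-100.     1.2   -0.8    5.7]
 [ -82.    -0.4   -2.    11.1]
 [ -64.     0.7   -3.4   11.4]
 [ -46.     3.1   -2.9   15.2]]
15.2417
[[-2.80e+01  5.40e+00 -3.20e+00  1.60e+01]
 [ 8.00e+00  1.18e+01  1.20e+00  1.54e+01]
 [ 4.40e+01  9.80e+00  9.70e+00  1.66e+01]
 [ 8.00e+01  8.00e-01  1.42e+01  1.48e+01]
 [ 1.16e+02 -4.10e+00  7.00e+00  1.70e+01]
 [ 1.52e+02 -3.40e+00  1.30e+00  1.30e+01]
 [ 1.88e+02  3.40e+00  5.00e-01  5.80e+00]
 [ 2.24e+02  3.30e+00  2.40e+00  2.00e+00]
 [ 2.60e+02 -0.00e+00  4.00e+00  4.30e+00]
 [ 2.96e+02 -8.00e-01 -3.00e-01  1.28e+01]
 [ 3.32e+02  4.20e+00 -1.80e+00  1.36e+01]
 [ 3.68e+02  1.01e+01  6.00e-01  1.29e+01]
 [ 4.04e+02  9.40e+00  8.70e+00  1.28e+01]]
25.45
```

Wound 1.5 turns (15 mm) with low forces. Next I'll check the gap, using the dot and the bridge screws as a height reference.

Run:
```python
from h import *
T=cv2.imread("pics/top0.png");S0=cv2.imread("pics/scene0.png");S1=robot.grab_frame("scene");cv2.imwrite("pics/scene1.png",S1)
def cen(I,x,y,r,dark):
    g=I[y-r:y+r+1,x-r:x+r+1].mean(2)
    w=np.clip(np.percentile(g,60)-g-25,0,None) if dark else np.clip(g-np.median(g)-25,0,None)
    yy,xx=np.mgrid[-r:r+1,-r:r+1]; return x+(w*xx).sum()/w.sum(),y+(w*yy).sum()/w.sum()
for nm,s,t,z in(("near screw",(336,214),(324,198),.196),("plate corner",(382,274),(277,217),.012)):
    a,b=cen(S0,*s,4,True),cen(T,*t,4,True);P,e=tri(a,b);print(nm,np.round(a,1),np.round(b,1),P.round(4),round(e,4),"dz",P[2]-z)
d0=cen(S0,382,215,5,False);t0=cen(T,280,188,5,False);P,e=tri(d0,t0);print("dot0",d0,t0,P,e)
# dot now: z from scene column/row at known xy
g=S1[205:245,365:400].min(2);y,x=np.unravel_index(g[:, :].argmax(),g.shape);print(x+365,y+205,g.max())
d1=cen(S1,x+365,y+205,4,False)
pr=lambda z:proj("scene",[P[0],P[1],z])[1]
zs=np.linspace(.13,.18,501);r=np.array([pr(z) for z in zs]);print("dot1",d1,"z",zs[np.abs(r-d1[1]).argmin()],"z0",zs[np.abs(r-d0[1]).argmin()])
A=lambda I:cv2.resize(I[195:265,350:400],None,fx=8,fy=8,interpolation=cv2.INTER_CUBIC)
cv2.imwrite("pics/f1.png",np.hstack([A(S0),A(S1)]))
```

```text
near screw [335.7 213.9] [323.4 198.1] [0.5305 0.0051 0.1204] 0.0068 dz -0.07564752661151669
 ** On entry to DLASCL parameter number  4 had an illegal value
 ** On entry to DLASCL parameter number  4 had an illegal value
 ** On entry to DLASCL parameter number  4 had an illegal value
 ** On entry to DLASCL parameter number  4 had an illegal value
 ** On entry to DLASCL parameter number  5 had an illegal value
 ** On entry to DLASCL parameter number  4 had an illegal value<stdin>:6: RuntimeWarning: invalid value encountered in scalar divide
Traceback (most recent call last):
  File "h.py", line 14, in tri
    s=np.linalg.lstsq(np.c_[u,-v],b-a,rcond=None)[0]; P,Q=a+s[0]*u,b+s[1]*v
      ~~~~~~~~~~~~~~~^^^^^^^^^^^^^^^^^^^^^^^^^^^^
numpy.linalg.LinAlgError: SVD did not converge in Linear Least Squares
```

Run:
```python
from h import *
T=cv2.imread("pics/top0.png");S0=cv2.imread("pics/scene0.png");S1=cv2.imread("pics/scene1.png")
def cen(I,x,y,r,s):
    g=s*I[y-r:y+r+1,x-r:x+r+1].mean(2); m=np.median(g)
    w=np.clip(g-m-.35*(g.max()-m),0,None); yy,xx=np.mgrid[-r:r+1,-r:r+1]; return x+(w*xx).sum()/w.sum(),y+(w*yy).sum()/w.sum()
for nm,s,t,z in(("near screw",(336,214),(319,165),.196),("plate corner",(382,274),(277,172),.012)):
    a,b=cen(S0,*s,3,-1),cen(T,*t,3,-1);P,e=tri(a,b);print(nm,np.round(a,1),np.round(b,1),P.round(4),round(e,4),"dz",P[2]-z)
d0=cen(S0,382,215,4,1);t0=cen(T,280,188,4,1);P,e=tri(d0,t0);print("dot0",d0,t0,P,e)
g=S1[212:235,372:395].min(2);y,x=np.unravel_index(g.argmax(),g.shape);print(x+372,y+212,g.max())
d1=cen(S1,x+372,y+212,4,1)
zs=np.linspace(.13,.18,501);r=np.array([proj("scene",[P[0],P[1],z])[1] for z in zs]);f=lambda d:zs[np.abs(r-d[1]).argmin()]
print("dot1",d1,"z",f(d1),"z0",f(d0),robot.observe()["time"])
A=lambda I:cv2.resize(I[195:265,350:400],None,fx=8,fy=8,interpolation=cv2.INTER_CUBIC)
cv2.imwrite("pics/f1.png",np.hstack([A(S0),A(S1)]))
```

```text
near screw [335.7 213.9] [319.3 164.6] [0.6135 0.0163 0.1976] 0.0008 dz 0.00163008124475289
plate corner [381.9 274.2] [276.6 172. ] [0.6255 0.1513 0.014 ] 0.0037 dz 0.0019559202219352027
dot0 (np.float64(381.8477096966092), np.float64(215.12596668649613)) (np.float64(279.6484690553746), np.float64(187.72508143322474)) [0.55690464 0.12805547 0.1644918 ] 0.0006929091505261294
392 213 100
dot1 (np.float64(390.9553864776068), np.float64(210.11326301227737)) z 0.18 z0 0.16449999999999998 25.5
```

View pics/f1.png

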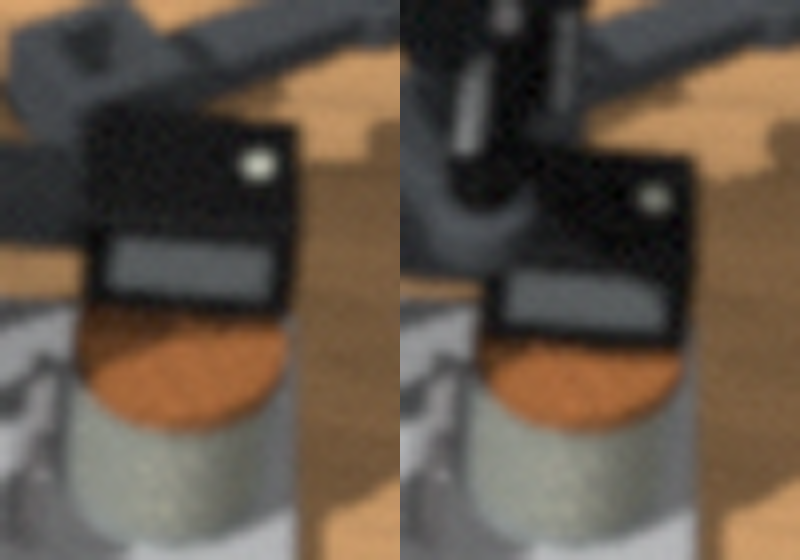

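The dot dropped about 4.4 px for the 15 mm wound. Vision gives a starting gap of about 28 ± 2 mm. I'll wind to 22.5 mm in total, let go, and gently touch the top of the head box with closed fingertips under a low guard. That gives the exact head height.

Run:
```python
import h
from h import *
h.FREF=np.array(robot.observe()["ft_force"])
h.SP=SP+.0004
F=wind(404,674);print(F[::4])
e=674
p=np.array(robot.observe()["tool_pos"])[:2]
robot.set_gripper(.05); robot.line_to([*p,.40],vel=.2)
b=onz("top",(288.2,188.2),.163);print("box",b)
q=b[:2]+[0,.012]
robot.line_to([*q,.40],vel=.25); robot.set_gripper(0)
robot.line_to([*q,.240],vel=.2); robot.pause(.2)
hit=robot.line_to([*q,.205],vel=.012,guard=3)
o=robot.observe();print(hit,o["tool_pos"],o["ft_force"],"tip",o["tool_pos"][2]-robot.tip_reach,o["time"])
robot.line_to([*q,.34],vel=.2)
im=robot.grab_frame("scene");cv2.imwrite("pics/g1.png",cv2.resize(im[150:290,270:430],None,fx=4,fy=4,interpolation=cv2.INTER_CUBIC))
```

```text
[[ 4.22e+02  6.10e+00  1.11e+01  1.29e+01]
 [ 4.94e+02 -5.70e+00  4.50e+00  1.62e+01]
 [ 5.66e+02  4.00e+00  2.40e+00  2.20e+00]
 [ 6.38e+02 -5.00e-01  3.00e-01  5.30e+00]]
box [0.55519214 0.10484224 0.163     ]
True [0.55522001 0.11684061 0.21217781] [-0.52325952 -0.13045942  5.89036356] tip 0.13957781151812043 37.2167
```

View pics/g1.png

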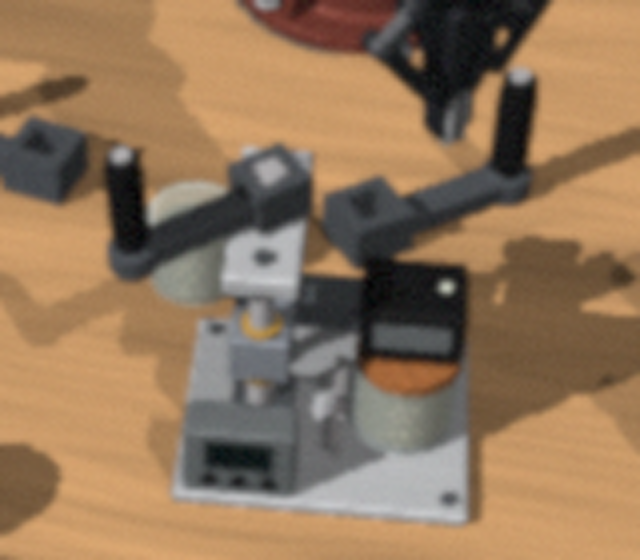

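The touch puts the head's underside at 0.0896 m, a gap of about 4.6 mm; vision gives about 5.5 mm. The picture shows the crank seated with the spindle end at (272,170), the candle unmoved at (405,400) and the arm clear, so I'm handing in.

```bash
python3 -c "
from plant import robot
print(robot.job_done(),robot.observe()['time'])"
```

```text
the job is handed in; nothing more can be done
the job is handed in; nothing more can be done
```

The job is handed in: the crank is fully down on the spindle and left there, wound about 2.25 turns anticlockwise, and the print head is about 5 mm above the lid (4.6 mm by touching the head box, about 5.5 mm by camera), with no sign in the last picture that the candle moved.

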